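# Sweep the rock samples off the sorting board into the tub

### The job

The rock lesson is over: with the fingers, sweep all three stones across the plywood sorting board and over its open edge, so that they drop into the empty end of the white tub. Only push the stones, do not pick up or lift any of them, and leave the little glass vial on the board, the jar and the cup standing where they are.

Things in the scene. Friction and masses are not known exactly. Their poses are not given: they have to be found in the camera images.
- tub: Fixed white tub, 220 (x) by 400 (y) by 78 mm high, walls 6 mm, on the table; origin at the centre of its underside, z up. A plywood sorting board fills it from y = -95 to y = 194 mm, full inner width (x -104 to 104 mm), top 64 mm above the table; the rim stands 14 mm above the board on three sides. From the board's rimless edge (y = -95) to y = -194 mm the tub is open and empty, floor 6 mm up.
- edge (a point): Middle of the board's open edge, on its top face (tub frame x 0, y -95 mm, 64 mm above the table). Axes as the tub: stones are swept along -y.
- well (a point): Centre of the floor of the tub's open end, 208 mm by 99 mm, 6 mm above the table.
- pebble_center (a point): Centre (half-way up) of a round flat grey pebble, 42 mm across, 18 mm high, about 50 g, lying on the board.
- slab_center (a point): Centre (half-way up) of an oblong pale marble slab stone, 40 mm (its x) by 32 mm (its y), 16 mm high, about 55 g, lying on the board.
- crystal_center (a point): Centre (half-way up) of a six-sided off-white crystal stone, 36 mm across its flats, 42 mm across its corners, 22 mm high, about 60 g, lying on the board.
- vial: Little closed glass vial with white cap, 34 mm across, 45 mm high, loose, standing on the board near the tub's +y end. Origin: centre of its underside. Leave alone.
- jar: Grey jar with green cap, 54 mm across, 85 mm high, standing on the table beside the tub's +x side. Origin: centre of its underside. Leave alone.
- cup: Empty blue plastic cup, 68 mm across, 75 mm high, standing on the table beside the tub's +x side. Origin: centre of its underside. Leave alone.
Things that resemble listed ones, but are neither listed nor needed, are in the scene too. Leave any yellow look-alike of the part that bears slab_center alone. What is shaped like the part that bears crystal_center but yellow is not meant.

How it is judged (in metres and radians):
At the end, for the whole second after the job is handed in: All three stones lie in the tub's open end, beyond the board's edge and inside the tub's walls, their centres below 55 mm above the table (the board's top is at 64 mm); the vial, the jar and the cup stand upright within 12 mm of where they began (y of pebble_center in the frame of tub between -0.2 and -0.095 m and x of pebble_center in the frame of tub between -0.11 and 0.11 m and z of each of pebble_center, slab_center, crystal_center in the frame of tub below 0.055 m and y of slab_center in the frame of tub between -0.2 and -0.095 m and x of slab_center in the frame of tub between -0.11 and 0.11 m and y of crystal_center in the frame of tub between -0.2 and -0.095 m and x of crystal_center in the frame of tub between -0.11 and 0.11 m and distance of each of vial, jar, cup from where it was at the start of the episode below 0.012 m and angle between each of vial, jar, cup's own z axis and vertical below 0.2 rad); the robot touches nothing.
It fails at once if a stone is lifted off the board or out of the tub (its centre rises more than 90 mm above the table) (height (world z) of any of pebble_center, slab_center, crystal_center above 0.09 m).
It fails at once if the little glass vial on the board is shifted by more than 12 mm or tipped (distance of vial from where it was at the start of the episode above 0.012 m or angle between vial's own z axis and vertical above 0.2 rad).
It fails at once if the green-capped jar is shifted by more than 12 mm or tipped (distance of jar from where it was at the start of the episode above 0.012 m or angle between jar's own z axis and vertical above 0.2 rad).
It fails at once if the blue cup is shifted by more than 12 mm or tipped (distance of cup from where it was at the start of the episode above 0.012 m or angle between cup's own z axis and vertical above 0.2 rad).
It also fails if it takes over 61 s, if anything falls off the work surface, if the arm or the gripper's body presses on something with over 40 N, if the wrist force passes 120 N, or if a joint passes its speed limit or range.

### The arm

A 6-joint arm with a two-finger parallel gripper is mounted at the origin on the work surface. World frame = base frame: x ahead of the robot, y to its left, z up, the work surface at z = 0. Lengths are in m, angles in degrees, forces in N, time in s.
With the tool pointing down it reaches from about 0.35 to 0.775 m from the base axis. Payload 5.5 kg.
Tool frame: the origin (TCP) lies on the mounting face of the last link; the fingertips stand 173 mm ahead of it and the grasp point (between the pads) lies 155 mm ahead of it; z points along the fingers, y is the direction in which the jaws open and shut (so a half turn about z gives the same grasp; the last joint's range is limited). The gripper opens to 85 mm and grips with 20 to 120 N. Pads are 22 mm wide; open, the fingers measure 114 mm over their backs; the gripper's body (76 mm by 85 mm) begins 54 mm behind the grasp point. The pads swing forward as they close: fully open they stand 13 mm farther back than shut.
Start: joints at [-83.973, 17.945, 2.641, 74.691, 0, 82.002], TCP at [0.139, -0.558, 0.405] pointing down, gripper open.
Joint ranges: [-158.12, 158.12], [-49.38, 96.58], [-58.88, 72.47], [-126.05, 133.96], [-84.25, 85.87], [-180, 180]. Speed limits (degrees/s): [147.25, 147.25, 180, 180, 180, 180].

### API

Orientations are given as a 3x3 rotation matrix whose columns are the frame's x, y, z axes.
In Python, from cell import bot, viewer gives the robot as it stands. The module is installed in compiled form; this text tells all that it offers.
- The arm moves only by the tool play_rows, never from a script. Its argument "moves" is a list of rows, each a list of 3 entries, a list of its own where there are three numbers: the opening, from 0 (shut) to 1 (fully open), then the shift along the tool's x, y, z in cm, then the turn, a rotation vector about the tool's x, y, z in rad. A call has exactly 8 rows; each row is the pose to reach, as a shift and turn from the pose measured when the call began, along the tool's axes at that moment; what a row does not reach only later rows make up. A row lasts 1/8 s, in which the tool goes at most 62.5 mm and 10.7 degrees, less where a joint would pass 70% of its speed; a pose out of reach is approached as far as the arm can. A call with a gripper value outside its range is refused whole. The fingers move at their own pace and stop on an object; "squeeze" is the grip in N (left out, the last holds). Time passes only in rows, so rows that repeat a pose let the fingers close, or fill a call up. It gives the time, the measured TCP pose, the force and the opening at its end, in the units of the state.
- bot.sense(): the state, without advancing time (a new reading comes with each control period).
- viewer.camera(name): name is "side" or "top" or "wrist"; returns a dict with "pixels" (480x640x3 uint8, red, green, blue), "vertical_fov" (degrees; the focal length in pixels is half the picture's height over the tangent of half this angle, whatever the lens; pixels are square), "cx", "cy" (the principal point, pixels), "position" and "orientation" of the camera in the world. Camera axes: x right, y down, z forward; pixel columns grow to the right and rows downward; lengths in m; the calibration is good to about 2 mm. The wrist camera is an equidistant fisheye: a pixel r from the principal point sees the ray r / f radians off the axis. A picture is of the moment at which its call begins. There is no depth.
- bot.close_job(): hands the job in, once; it reports no verdict.
The state is a dict: "time": time; "qpos": joint angles; "joint_velocities": joint speeds; "tau": joint torques, N m; "tcp_pos": TCP position; "eef_rot": TCP orientation; "ft_force": force on the tool from outside, world axes, zero at the start; "wrist_torque": the same for the moment, N m; "finger_gap": opening from 0.0 (shut) to 1.0 (fully open).
Only numpy, scipy, OpenCV 4.12 (cv2) and the standard library are available. Lean on these libraries where they do the work, as an engineer would, in place of code of your own. Each camera call takes 0.05 s, during which the arm holds its last target.

## Working session

There is one attempt and no reset: what is moved stays moved. The work goes in short steps, Python scripts to look and compute and a tool call to move; the robot and the scene stay as the last step left them, time stands still between calls to the robot, and variables do not carry over. Pictures are saved under pics/ and viewed, and the job is handed in when it is done.

Besides the shell and the picture viewer there is one more tool, called as a command line: name --argument value ..., lists and objects as JSON in quotes. play_rows: Moves the arm, as the interface text tells. Its arguments: {"type":"object","properties":{"moves":{"type":"array","items":{"type":"array"}},"squeeze":{"type":"number"}},"required":["moves"]}

```bash
mkdir -p pics; cat > h.py <<'E'
import numpy as np, cv2
from cell import bot, viewer
def shot(n,fn):
    c=viewer.camera(n); cv2.imwrite('pics/'+fn,cv2.cvtColor(c['pixels'],cv2.COLOR_RGB2BGR)); np.savez('pics/'+fn[:-4]+'.npz',**c); return c
def ray(c,u,v):
    f=240/np.tan(np.radians(float(c['vertical_fov']))/2)
    d=np.array([(u-c['cx'])/f,(v-c['cy'])/f,1.]); return np.array(c['position']),np.array(c['orientation'])@d
def onz(c,u,v,z):
    p,d=ray(c,u,v); return p+d*(z-p[2])/d[2]
E
python3 - <<'E'
from h import *
s=bot.sense(); print(s)
for n in('top','side','wrist'):
    c=shot(n,n+'0.png'); print(n,c['vertical_fov'],c['cx'],c['cy'],c['position'],np.round(c['orientation'],3))
E
```

```text
{'time': 0.0, 'qpos': array([-8.39719007e+01,  1.79897854e+01,  2.57806203e+00,  7.46906820e+01,
        2.03658158e-04,  8.20013849e+01]), 'joint_velocities': array([ 0.05005248,  0.03195166,  0.01627599,  0.02683808, -0.09280815,
        0.01522954]), 'tau': array([ 2.89595109e-04, -4.80630183e+01,  2.98531687e+01,  1.93917478e-02,
       -1.52838452e-04, -3.88469246e-06]), 'tcp_pos': array([ 0.13933441, -0.55766174,  0.40382646]), 'eef_rot': array([[ 9.70182848e-01,  2.42374108e-01, -1.84161639e-04],
       [ 2.42374046e-01, -9.70181252e-01,  1.77780043e-03],
       [ 2.52222623e-04, -1.76942748e-03, -9.99998403e-01]]), 'ft_force': array([-0.66053576,  0.47412309, -0.06114773]), 'wrist_torque': array([-0.01562968, -0.03742445,  0.055661  ]), 'finger_gap': 0.9993251918136902}
top 42.54031993954968 310.7769207877234 238.69603744789944 [0.40506153 0.02178641 0.99544732] [[ 0.102 -0.974  0.203]
 [-0.995 -0.098  0.028]
 [-0.007 -0.204 -0.979]]
side 55.72861524010256 320.67725271139153 236.69602819607098 [0.43693664 0.62710032 0.45294387] [[-0.973 -0.123  0.193]
 [-0.229  0.506 -0.832]
 [ 0.004 -0.854 -0.521]]
wrist 65.70646984690485 316.6980560944976 233.06313280491767 [ 0.21496753 -0.53810998  0.374491  ] [[ 0.243 -0.925 -0.293]
 [-0.97  -0.232 -0.071]
 [-0.002  0.301 -0.953]]
```

View pics/top0.png

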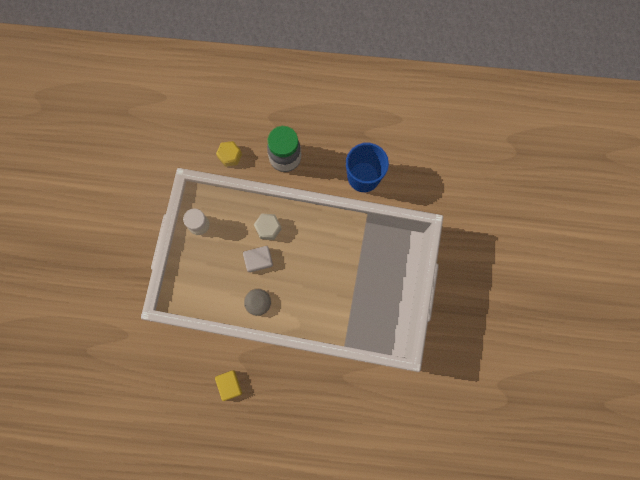

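View pics/side0.png

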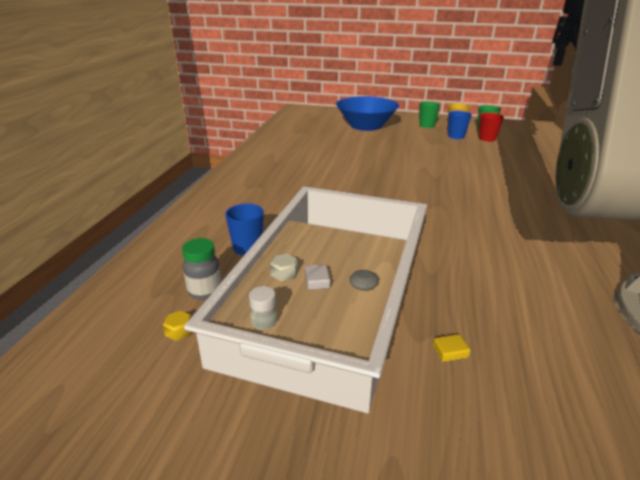

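The top view shows the tub with its open end on the right. The crystal is at (267,226), the slab at (258,259), the pebble at (257,302) and the vial at (194,219). The yellow hexagon (229,153) and yellow block (228,386) sit outside the tub, so they are the look-alikes and I'll leave them alone. The off-white, marble and grey stones on the board fit the description. Next I'll confirm this in a crop and measure.

```bash
cat > meas.py <<'E'
from h import *
def stones(c):
    pass
E
python3 - <<'E'
from h import *
c=dict(np.load('pics/top0.npz')); im=cv2.imread('pics/top0.png')
cr=cv2.resize(im[160:380,135:455],None,fx=2.5,fy=2.5,interpolation=cv2.INTER_CUBIC); cv2.imwrite('pics/crop0.png',cr)
hsv=cv2.cvtColor(im,cv2.COLOR_BGR2HSV)
for n,(u,v) in dict(cry=(267,226),slab=(258,259),peb=(257,302),wood=(300,250),rim=(300,192),well=(385,260)).items(): print(n,hsv[v,u])
m=((hsv[...,1]<75)).astype(np.uint8)
m[:165]=0; m[375:]=0; m[:,:140]=0; m[:,445:]=0
n,l,st,ce=cv2.connectedComponentsWithStats(m)
for i in range(1,n):
    if st[i,4]>60:
        print(st[i],ce[i])
cs,_=cv2.findContours(m,cv2.RETR_EXTERNAL,cv2.CHAIN_APPROX_NONE)
b=max(cs,key=cv2.contourArea); h=cv2.convexHull(b); print(cv2.approxPolyDP(h,8,True)[:,0])
for q in [(180,173),(440,215),(419,367),(146,318)]: print(q,onz(c,*q,.078).round(4))
E
```

```text
cry [ 22  43 171]
slab [ 11  33 170]
peb [ 20  47 113]
wood [ 17  98 170]
rim [ 13  29 185]
well [ 13  35 131]
[272 165  26   7 131] [284.54961832 167.38931298]
[  141   168   302   204 18863] [338.41965753 276.8547951 ]
[183 208  26  27 518] [195.64478764 221.21621622]
[254 213  27  27 537] [267.16945996 226.16759777]
[243 246  30  26 585] [257.39487179 258.7025641 ]
[244 289  27  27 551] [256.97277677 301.73139746]
[[177 168]
 [442 215]
 [420 370]
 [142 319]]
(180, 173) [0.6786 0.2609 0.078 ]
(440, 215) [ 0.6517 -0.1453  0.078 ]
(419, 367) [ 0.4211 -0.1284  0.078 ]
(146, 318) [0.451  0.2786 0.078 ]
```

View pics/crop0.png

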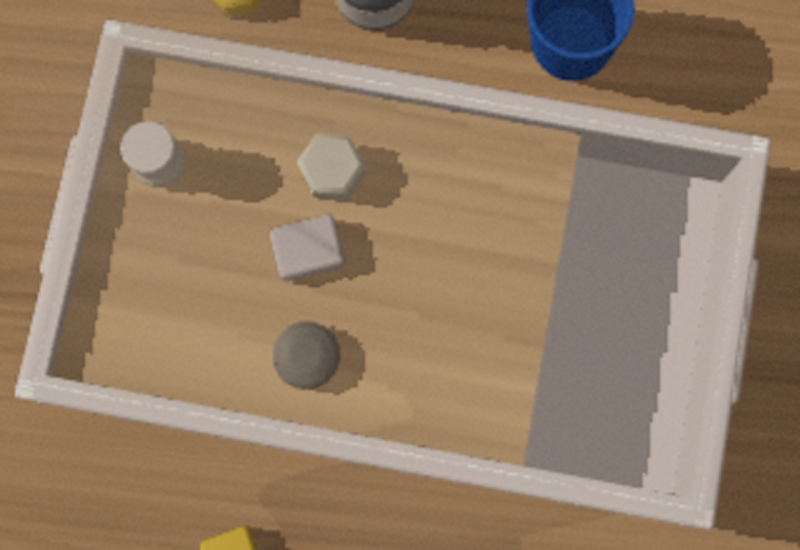

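The crop confirms it: the off-white hexagon, the marble block and the grey round pebble are on the board, and the vial stands at the closed end. The board's edge runs from (580,135) to (527,465) in the crop.

```bash
cat > meas.py <<'E'
from h import *
c=dict(np.load('pics/top0.npz'))
P=np.array([onz(c,*q,.078)[:2] for q in [(177.8,168.8),(442.2,216),(419.8,370.4),(141.8,318.2)]])
T0=P.mean(0)
ey=((P[0]+P[3])-(P[1]+P[2])); ey/=np.linalg.norm(ey); ex=np.array([ey[1],-ey[0]])
R2=np.c_[ex,ey]
def tub(p): return R2.T@(np.array(p)[:2]-T0)
def world(t): return T0+R2@np.array(t)
E
python3 - <<'E'
from meas import *
print('sides',[np.linalg.norm(P[i]-P[(i+1)%4]).round(4) for i in range(4)],'T0',T0,'ey',ey,np.degrees(np.arctan2(ey[1],ey[0])))
for n,q,z in [('cry',(267.2,226.2),.083),('slab',(257.4,258.7),.077),('peb',(257,301.7),.077),('vialtop',(194,219.5),.109),('edgeA',(135+580/2.5,160+135/2.5),.064),('edgeB',(135+527/2.5,160+465/2.5),.064)]:
    w=onz(c,*q,z); print(n,w.round(4),'tub mm',(tub(w)*1000).round(1))
im=cv2.imread('pics/top0.png');hsv=cv2.cvtColor(im,cv2.COLOR_BGR2HSV)
# jar top & cup rim
for n,q,z in [('jarcap',(283,141),.085),('cuprim',(367,164),.075)]:
    w=onz(c,*q,z); print(n,w.round(4),(tub(w)*1000).round(1))
s=bot.sense(); E=s['eef_rot']; t=s['tcp_pos']
print('tool',t, 'xaxis in tub',R2.T@E[:2,0],'yaxis in tub',R2.T@E[:2,1])
for y in (190,110,0,-110): print(y,[np.linalg.norm(world([x/1e3,y/1e3])).round(3) for x in(-80,0,80)])
E
```

```text
sides [np.float64(0.4155), np.float64(0.2349), np.float64(0.4161), np.float64(0.2358)] T0 [0.55051469 0.0678835 ] ey [0.08212134 0.99662234] 85.28948886387393
cry [0.6067 0.1154 0.083 ] tub mm [52.1 51.9]
slab [0.5564 0.1249 0.077 ] tub mm [ 1.2 57.3]
peb [0.4918 0.1177 0.077 ] tub mm [-62.6  44.9]
vialtop [0.6002 0.2218 0.109 ] tub mm [ 36.9 157.5]
edgeA [ 0.6458 -0.035   0.064 ] tub mm [103.4 -94.7]
edgeB [ 0.4408 -0.0204  0.064 ] tub mm [-102.1  -97. ]
jarcap [0.7442 0.1065 0.085 ] [189.9  54.4]
cuprim [ 0.7232 -0.0276  0.075 ] [180. -81.]
tool [ 0.13932501 -0.55770897  0.40402374] xaxis in tub [0.94701983 0.32117506] yaxis in tub [ 0.32117497 -0.94701887]
190 [np.float64(0.553), np.float64(0.622), np.float64(0.693)]
110 [np.float64(0.514), np.float64(0.587), np.float64(0.662)]
0 [np.float64(0.477), np.float64(0.555), np.float64(0.633)]
-110 [np.float64(0.463), np.float64(0.543), np.float64(0.623)]
```

```bash
cat > plan.py <<'E'
import sys
from meas import *
from scipy.spatial.transform import Rotation as Ro
Rt=np.c_[np.r_[ey,0],np.r_[ex,0],[0,0,-1]]
def plan(x,y,ztip):
    s=bot.sense(); E=s['eef_rot']; t=s['tcp_pos']
    g=np.r_[world([x/1e3,y/1e3]),ztip/1e3+.173]
    print('t',s['time'],'now tub',(tub(t)*1e3).round(1),'tipz',((t[2]-.173)*1e3).round(1),'F',s['ft_force'].round(1),'gap',s['finger_gap'])
    print('shift cm',(E.T@(g-t)*100).round(2),'turn',Ro.from_matrix(E.T@Rt).as_rotvec().round(3),'q',s['qpos'].round(0))
if __name__=='__main__': plan(*map(float,sys.argv[1:]))
E
python3 plan.py 52 94 150
```

```text
t 0.15 now tub [-358.4 -657.2] tipz 231.0 F [-0.7 -0.8 -0.6] gap 0.9946562655896732
shift cm [ 63.   -57.95   8.19] turn [-1.000e-03 -1.000e-03 -1.244e+00] q [-84.  18.   3.  75.  -0.  82.]
```

play_rows --moves '[[0.18,[4,-3.6,0],[0,0,-0.08]],[0.18,[8,-7.2,0],[0,0,-0.16]],[0.18,[12,-10.9,0],[0,0,-0.24]],[0.18,[16,-14.5,0.5],[0,0,-0.32]],[0.18,[20,-18.2,1],[0,0,-0.4]],[0.18,[24,-21.8,1.5],[0,0,-0.48]],[0.18,[28,-25.5,2],[0,0,-0.56]],[0.18,[31.5,-29,2.5],[0,0,-0.62]]]' --squeeze 20

```text
time: 1.15
tcp_pos: [0.3753, -0.1983, 0.3793]
eef_rot: [[0.647, 0.762, 0.0], [0.762, -0.647, 0.001], [0.001, -0.001, -1.0]]
ft_force: [-0.0, -1.3, 0.3]
finger_gap: 0.179
```

```bash
python3 plan.py 52 94 150
```

```text
t 1.15 now tub [-152.8 -279.7] tipz 206.3 F [-0.  -1.3  0.3] gap 0.17934327289558055
shift cm [42.3  -5.1   5.68] turn [-0.    -0.001 -0.621] q [-39.   2. -21.  68.   0.  92.]
```

play_rows --moves '[[0.18,[5,-0.6,0.6],[0,0,-0.08]],[0.18,[10.5,-1.3,1.2],[0,0,-0.16]],[0.18,[16,-2,2],[0,0,-0.24]],[0.18,[21.5,-2.6,2.8],[0,0,-0.32]],[0.18,[27,-3.3,3.6],[0,0,-0.4]],[0.18,[32.5,-4,4.3],[0,0,-0.48]],[0.18,[38,-4.6,5],[0,0,-0.56]],[0.18,[42.3,-5.1,5.7],[0,0,-0.621]]]'

```text
time: 2.15
tcp_pos: [0.6109, 0.1594, 0.322]
eef_rot: [[0.079, 0.997, -0.0], [0.997, -0.079, 0.001], [0.001, -0.0, -1.0]]
ft_force: [0.0, -0.5, 0.2]
finger_gap: 0.182
```

```bash
python3 plan.py 52 94 69; python3 - <<'E'
from h import *
shot('side','side1.png'); shot('wrist','wrist1.png')
a=cv2.imread('pics/side1.png')[180:400,140:460]; b=cv2.imread('pics/wrist1.png')
cv2.imwrite('pics/both1.png',np.hstack([cv2.resize(a,(400,275)),cv2.resize(b,(367,275))]))
E
```

```text
t 2.15 now tub [52.7 96.2] tipz 149.0 F [ 0.  -0.5  0.2] gap 0.18210406444488444
shift cm [-0.23 -0.07  8.  ] turn [-0.    -0.001  0.003] q [  7.  26.   3.  67.   0. 102.]
```

View pics/both1.png

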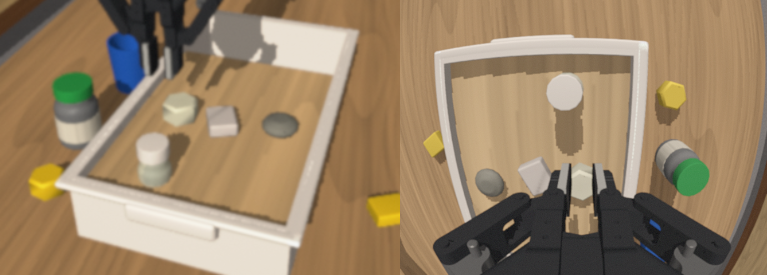

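The wrist view shows the fingers just behind the crystal, and the vial, jar and cup are well clear. I'll descend now.

play_rows --moves '[[0.18,[-0.1,0,1.2],[0,0,0]],[0.18,[-0.2,0,2.4],[0,0,0]],[0.18,[-0.2,-0.1,3.6],[0,0,0]],[0.18,[-0.2,-0.1,4.8],[0,0,0]],[0.18,[-0.2,-0.1,6],[0,0,0]],[0.18,[-0.2,-0.1,7],[0,0,0]],[0.18,[-0.2,-0.1,7.6],[0,0,0]],[0.18,[-0.2,-0.1,7.9],[0,0,0]]]'

```text
time: 3.25
tcp_pos: [0.6101, 0.159, 0.2413]
eef_rot: [[0.077, 0.997, -0.001], [0.997, -0.077, 0.002], [0.002, -0.001, -1.0]]
ft_force: [-0.5, -0.3, -0.2]
finger_gap: 0.181
```

```bash
python3 plan.py 52 -112 70; python3 - <<'E'
from h import *
shot('side','side2.png'); shot('wrist','wrist2.png')
a=cv2.imread('pics/side2.png')[180:400,140:460]; b=cv2.imread('pics/wrist2.png')
cv2.imwrite('pics/both2.png',np.hstack([cv2.resize(a,(400,275)),cv2.resize(b,(367,275))]))
E
```

```text
t 3.25 now tub [51.9 95.7] tipz 68.3 F [-0.5 -0.3 -0.2] gap 0.18121646494076332
shift cm [-20.77  -0.09  -0.21] turn [-0.001 -0.002  0.005] q [  7.  29.  -4.  57.   0. 102.]
```

View pics/both2.png

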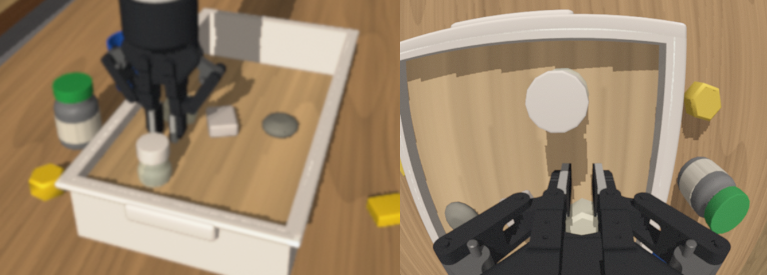

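The fingers stand just above the board behind the crystal, with the vial clear behind them and no contact force. Now I'll sweep the crystal.

play_rows --moves '[[0.18,[-1,0,-0.1],[0,0,0]],[0.18,[-2,0,-0.1],[0,0,0]],[0.18,[-3,0,-0.1],[0,0,0]],[0.18,[-4,0,-0.1],[0,0,0]],[0.18,[-5,0,-0.1],[0,0,0]],[0.18,[-6,0,-0.1],[0,0,0]],[0.18,[-7,0,-0.1],[0,0,0]],[0.18,[-8,0,-0.1],[0,0,0]]]'

```text
time: 4.35
tcp_pos: [0.6038, 0.0786, 0.2424]
eef_rot: [[0.077, 0.997, -0.001], [0.997, -0.077, 0.002], [0.002, -0.001, -1.0]]
ft_force: [0.6, 0.9, 0.6]
finger_gap: 0.178
```

```bash
python3 plan.py 52 -112 70; python3 - <<'E'
from h import *
shot('top','top3.png'); shot('side','side3.png'); shot('wrist','wrist3.png')
a=cv2.imread('pics/side3.png')[180:400,140:460]; b=cv2.imread('pics/wrist3.png');
cv2.imwrite('pics/both3.png',np.hstack([cv2.resize(a,(400,275)),cv2.resize(b,(367,275))]))
E
```

```text
t 4.35 now tub [52.2 15.1] tipz 69.4 F [0.6 0.9 0.6] gap 0.17845222235710057
shift cm [-12.71  -0.08  -0.09] turn [-0.001 -0.002  0.005] q [-0. 27. -8. 56.  0. 94.]
```

View pics/both3.png

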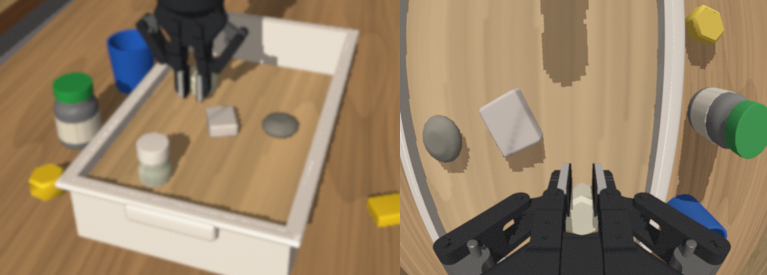

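The crystal sits cradled against the two fingertips and is moving; the slab and pebble haven't moved. I'll keep going over the edge.

play_rows --moves '[[0.18,[-1,0,-0.1],[0,0,0]],[0.18,[-2,0,-0.1],[0,0,0]],[0.18,[-3,0,-0.1],[0,0,0]],[0.18,[-4,0,-0.1],[0,0,0]],[0.18,[-5,0,-0.1],[0,0,0]],[0.18,[-6,0,-0.1],[0,0,0]],[0.18,[-7,0,-0.1],[0,0,0]],[0.18,[-8,0,-0.1],[0,0,0]]]'

```text
time: 5.5
tcp_pos: [0.5975, -0.0019, 0.2432]
eef_rot: [[0.078, 0.997, -0.001], [0.997, -0.078, 0.002], [0.002, -0.002, -1.0]]
ft_force: [-0.2, 0.3, 0.6]
finger_gap: 0.183
```

play_rows --moves '[[0.18,[-0.7,0,0],[0,0,0]],[0.18,[-1.4,0,0],[0,0,0]],[0.18,[-2.1,0,0],[0,0,0]],[0.18,[-2.8,0,0],[0,0,0]],[0.18,[-3.5,0,0],[0,0,0]],[0.18,[-4.2,0,0],[0,0,0]],[0.18,[-4.8,0,0],[0,0,0]],[0.18,[-4.8,0,0],[0,0,0]]]'

```text
time: 6.5
tcp_pos: [0.5937, -0.0502, 0.243]
eef_rot: [[0.079, 0.997, -0.001], [0.997, -0.079, 0.002], [0.002, -0.002, -1.0]]
ft_force: [1.0, 0.7, -0.6]
finger_gap: 0.183
```

```bash
python3 plan.py 1 96 150; python3 - <<'E'
from h import *
shot('top','top4.png'); shot('side','side4.png'); shot('wrist','wrist4.png')
a=cv2.imread('pics/side4.png')[180:400,140:460]; b=cv2.imread('pics/wrist4.png')
cv2.imwrite('pics/both4.png',np.hstack([cv2.resize(a,(400,275)),cv2.resize(b,(367,275))]))
E
```

```text
t 6.5 now tub [  52.8 -114.2] tipz 70.0 F [ 1.   0.7 -0.6] gap 0.18304426241211125
shift cm [21.04 -5.13 -7.95] turn [-0.002 -0.002  0.003] q [-13.  26. -10.  55.   0.  82.]
```

View pics/both4.png

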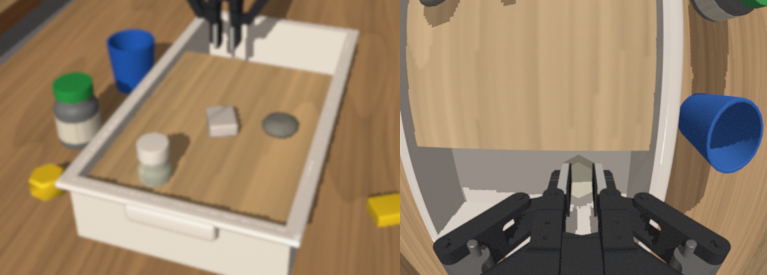

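The crystal has dropped and is visible on the well floor between the fingers. Next I'll lift, go back and descend behind the slab.

play_rows --moves '[[0.18,[0,0,-3],[0,0,0]],[0.18,[0,0,-6],[0,0,0]],[0.18,[3,-1,-8],[0,0,0]],[0.18,[8,-2,-8],[0,0,0]],[0.18,[13,-3.5,-8],[0,0,0]],[0.18,[18,-5,-8],[0,0,0]],[0.18,[21.2,-5.1,-8],[0,0,0]],[0.18,[21.2,-5.1,-8],[0,0,0]]]'

```text
time: 7.65
tcp_pos: [0.5592, 0.168, 0.3236]
eef_rot: [[0.074, 0.997, -0.001], [0.997, -0.074, 0.002], [0.002, -0.001, -1.0]]
ft_force: [0.8, -0.2, -0.0]
finger_gap: 0.178
```

```bash
python3 plan.py 1 98 70; python3 - <<'E'
from h import *
from meas import *
shot('top','top5.png'); shot('side','side5.png'); shot('wrist','wrist5.png')
a=cv2.imread('pics/top5.png')[130:380,135:455]; b=cv2.imread('pics/wrist5.png')
cv2.imwrite('pics/both5.png',np.hstack([cv2.resize(a,(400,312)),cv2.resize(b,(400,312))]))
E
```

```text
t 7.65 now tub [  0.4 100.5] tipz 150.6 F [ 0.8 -0.2 -0. ] gap 0.17812319996297404
shift cm [-0.27  0.07  8.06] turn [-0.001 -0.002  0.008] q [  9.  21.  -5.  64.   0. 103.]
```

View pics/both5.png

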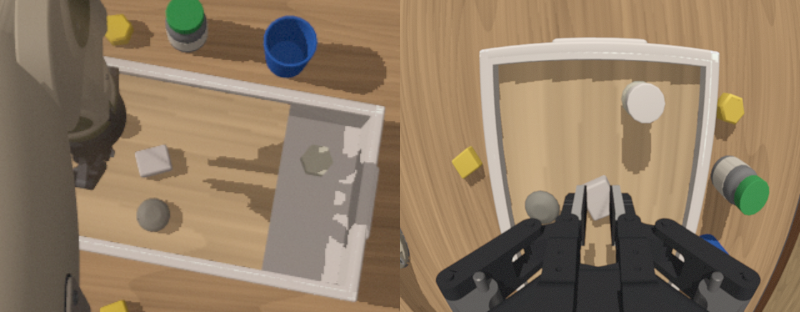

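The crystal lies flat on the well floor, and the slab and pebble are where they were. The fingers are behind the slab, so I'll descend and sweep.

play_rows --moves '[[0.18,[0,0.1,1.2],[0,0,0]],[0.18,[0,0.1,2.4],[0,0,0]],[0.18,[0,0.1,3.6],[0,0,0]],[0.18,[0,0.1,4.8],[0,0,0]],[0.18,[0,0.1,6],[0,0,0]],[0.18,[0,0.1,7.2],[0,0,0]],[0.18,[0,0.1,7.9],[0,0,0]],[0.18,[0,0.1,8.1],[0,0,0]]]'

```text
time: 8.8
tcp_pos: [0.5603, 0.1653, 0.2419]
eef_rot: [[0.078, 0.997, -0.002], [0.997, -0.078, 0.002], [0.001, -0.003, -1.0]]
ft_force: [-0.0, -0.0, -0.3]
finger_gap: 0.179
```

play_rows --moves '[[0.18,[-1,0,0],[0,0,0]],[0.18,[-2,0,0],[0,0,0]],[0.18,[-3,0,0],[0,0,0]],[0.18,[-4,0,0],[0,0,0]],[0.18,[-5,0,0],[0,0,0]],[0.18,[-6,0,0],[0,0,0]],[0.18,[-7,0,0],[0,0,0]],[0.18,[-8,0,0],[0,0,0]]]'

```text
time: 9.8
tcp_pos: [0.554, 0.0849, 0.2418]
eef_rot: [[0.078, 0.997, -0.002], [0.997, -0.078, 0.002], [0.001, -0.002, -1.0]]
ft_force: [-0.4, 2.1, 0.3]
finger_gap: 0.184
```

```bash
python3 plan.py 1 -112 70; python3 - <<'E'
from h import *
shot('side','side6.png'); shot('wrist','wrist6.png')
a=cv2.imread('pics/side6.png')[180:400,140:460]; b=cv2.imread('pics/wrist6.png')
cv2.imwrite('pics/both6.png',np.hstack([cv2.resize(a,(400,275)),cv2.resize(b,(367,275))]))
E
```

```text
t 9.8 now tub [ 2.  17.2] tipz 68.8 F [-0.4  2.1  0.3] gap 0.18351318394635296
shift cm [-12.92  -0.15  -0.13] turn [-0.002 -0.001  0.004] q [  0.  22. -15.  53.   0.  95.]
```

View pics/both6.png

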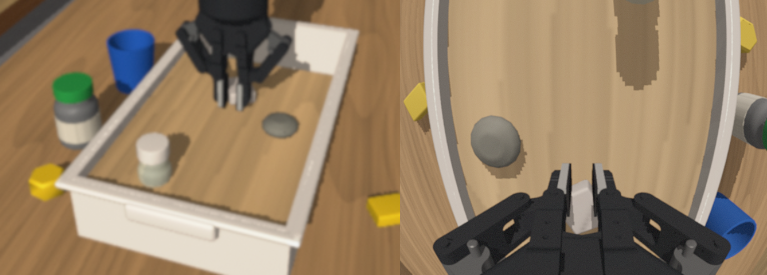

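The slab is ahead of both fingertips, and the pebble hasn't been disturbed. I'll continue over the edge.

play_rows --moves '[[0.18,[-1,0,-0.1],[0,0,0]],[0.18,[-2,0,-0.1],[0,0,0]],[0.18,[-3,0,-0.1],[0,0,0]],[0.18,[-4,0,-0.1],[0,0,0]],[0.18,[-5,0,-0.1],[0,0,0]],[0.18,[-6,0,-0.1],[0,0,0]],[0.18,[-7,0,-0.1],[0,0,0]],[0.18,[-8,0,-0.1],[0,0,0]]]'

```text
time: 10.9
tcp_pos: [0.5475, 0.004, 0.2426]
eef_rot: [[0.08, 0.997, -0.003], [0.997, -0.08, 0.001], [0.001, -0.003, -1.0]]
ft_force: [0.1, 1.3, -0.2]
finger_gap: 0.184
```

play_rows --moves '[[0.18,[-0.7,0,0],[0,0,0]],[0.18,[-1.4,0,0],[0,0,0]],[0.18,[-2.1,0,0],[0,0,0]],[0.18,[-2.8,0,0],[0,0,0]],[0.18,[-3.5,0,0],[0,0,0]],[0.18,[-4.2,0,0],[0,0,0]],[0.18,[-5,0,0],[0,0,0]],[0.18,[-5,0,0],[0,0,0]]]'

```text
time: 11.9
tcp_pos: [0.5435, -0.0464, 0.2426]
eef_rot: [[0.081, 0.997, -0.003], [0.997, -0.081, 0.001], [0.001, -0.003, -1.0]]
ft_force: [0.1, 0.3, 0.3]
finger_gap: 0.176
```

```bash
python3 plan.py -63 88 150; python3 - <<'E'
from h import *
shot('side','side7.png'); shot('wrist','wrist7.png')
a=cv2.imread('pics/side7.png')[180:400,140:460]; b=cv2.imread('pics/wrist7.png')
cv2.imwrite('pics/both7.png',np.hstack([cv2.resize(a,(400,275)),cv2.resize(b,(367,275))]))
E
```

```text
t 11.9 now tub [   2.4 -114.5] tipz 69.6 F [0.1 0.3 0.3] gap 0.1755462597993203
shift cm [20.27 -6.53 -8.01] turn [-0.003 -0.001  0.001] q [-13.  21. -17.  52.   0.  81.]
```

View pics/both7.png

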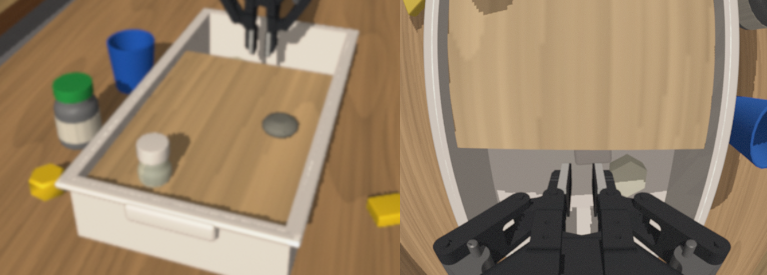

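The slab is down in the well beside the crystal. Now the pebble.

play_rows --moves '[[0.18,[0,0,-3],[0,0,0]],[0.18,[0,0,-6],[0,0,0]],[0.18,[3,-1,-8],[0,0,0]],[0.18,[8,-2.5,-8],[0,0,0]],[0.18,[13,-4,-8],[0,0,0]],[0.18,[18,-6,-8],[0,0,0]],[0.18,[20.2,-6.5,-8],[0,0,0]],[0.18,[20.2,-6.5,-8],[0,0,0]]]'

```text
time: 13.0
tcp_pos: [0.4945, 0.1623, 0.323]
eef_rot: [[0.076, 0.997, -0.003], [0.997, -0.076, 0.001], [0.001, -0.003, -1.0]]
ft_force: [0.9, 0.7, 0.1]
finger_gap: 0.181
```

```bash
python3 plan.py -63 88 70; python3 - <<'E'
from h import *
shot('top','top8.png'); shot('wrist','wrist8.png')
a=cv2.imread('pics/top8.png')[130:380,135:455]; b=cv2.imread('pics/wrist8.png')
cv2.imwrite('pics/both8.png',np.hstack([cv2.resize(a,(400,312)),cv2.resize(b,(400,312))]))
E
```

```text
t 13.0 now tub [-63.6  89.5] tipz 150.0 F [0.9 0.7 0.1] gap 0.1805442678502277
shift cm [-0.16  0.08  8.  ] turn [-0.003 -0.001  0.006] q [  9.  14. -14.  62.   0. 104.]
```

View pics/both8.png

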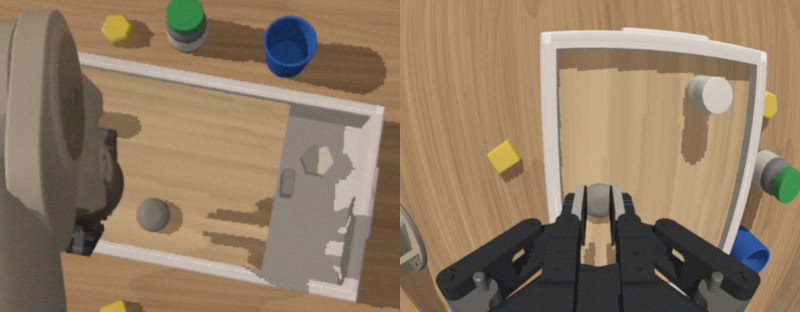

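The slab stands on edge against the board's wall, down in the well, and I'll check it more closely later. The fingers are behind the pebble, so I'll descend and sweep it.

play_rows --moves '[[0.18,[0,0.1,1.2],[0,0,0]],[0.18,[0,0.1,2.4],[0,0,0]],[0.18,[0,0.1,3.6],[0,0,0]],[0.18,[0,0.1,4.8],[0,0,0]],[0.18,[0,0.1,6],[0,0,0]],[0.18,[0,0.1,7.2],[0,0,0]],[0.18,[0,0.1,7.9],[0,0,0]],[0.18,[0,0.1,8.0],[0,0,0]]]'

```text
time: 14.1
tcp_pos: [0.4956, 0.1606, 0.2424]
eef_rot: [[0.079, 0.997, -0.004], [0.997, -0.079, 0.001], [0.0, -0.004, -1.0]]
ft_force: [0.3, -0.2, 0.9]
finger_gap: 0.18
```

play_rows --moves '[[0.18,[-1,0,0],[0,0,0]],[0.18,[-2,0,0],[0,0,0]],[0.18,[-3,0,0],[0,0,0]],[0.18,[-4,0,0],[0,0,0]],[0.18,[-5,0,0],[0,0,0]],[0.18,[-6,0,0],[0,0,0]],[0.18,[-7,0,0],[0,0,0]],[0.18,[-8,0,0],[0,0,0]]]'

```text
time: 15.1
tcp_pos: [0.4893, 0.0802, 0.2424]
eef_rot: [[0.079, 0.997, -0.004], [0.997, -0.079, 0.001], [0.0, -0.004, -1.0]]
ft_force: [0.7, 1.0, -0.6]
finger_gap: 0.182
```

```bash
python3 plan.py -63 -114 70; python3 - <<'E'
from h import *
shot('top','top9.png'); shot('wrist','wrist9.png')
a=cv2.imread('pics/top9.png')[130:380,135:455]; b=cv2.imread('pics/wrist9.png')
cv2.imwrite('pics/both9.png',np.hstack([cv2.resize(a,(400,312)),cv2.resize(b,(400,312))]))
E
```

```text
t 15.1 now tub [-62.1   7.2] tipz 69.4 F [ 0.7  1.  -0.6] gap 0.18232762412417214
shift cm [-12.12  -0.13  -0.07] turn [-0.004 -0.     0.003] q [  0.  16. -24.  50.   0.  95.]
```

View pics/both9.png

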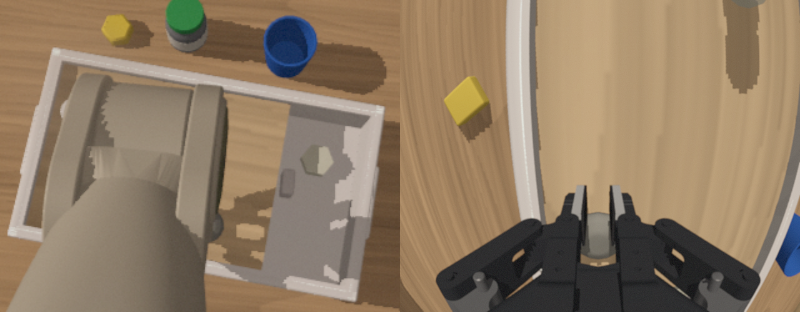

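The pebble is cradled and moving. I'll carry on over the edge.

play_rows --moves '[[0.18,[-1,0,0],[0,0,0]],[0.18,[-2,0,0],[0,0,0]],[0.18,[-3,0,0],[0,0,0]],[0.18,[-4,0,0],[0,0,0]],[0.18,[-5,0,0],[0,0,0]],[0.18,[-6,0,0],[0,0,0]],[0.18,[-7,0,0],[0,0,0]],[0.18,[-8,0,0],[0,0,0]]]'

```text
time: 16.2
tcp_pos: [0.4828, -0.0005, 0.2424]
eef_rot: [[0.08, 0.997, -0.004], [0.997, -0.08, 0.0], [-0.0, -0.004, -1.0]]
ft_force: [0.8, 0.3, 0.4]
finger_gap: 0.176
```

play_rows --moves '[[0.18,[-0.7,0,0],[0,0,0]],[0.18,[-1.4,0,0],[0,0,0]],[0.18,[-2.1,0,0],[0,0,0]],[0.18,[-2.8,0,0],[0,0,0]],[0.18,[-3.5,0,0],[0,0,0]],[0.18,[-4.2,0,0],[0,0,0]],[0.18,[-4.4,0,0],[0,0,0]],[0.18,[-4.4,0,0],[0,0,0]]]'

```text
time: 17.2
tcp_pos: [0.4792, -0.0445, 0.2424]
eef_rot: [[0.081, 0.997, -0.004], [0.997, -0.081, 0.0], [-0.0, -0.004, -1.0]]
ft_force: [-0.5, -0.6, -0.7]
finger_gap: 0.183
```

play_rows --moves '[[0.18,[0,0,-3],[0,0,0]],[0.18,[0,0,-6],[0,0,0]],[0.18,[2,0,-9],[0,0,0]],[0.18,[6,-1,-12],[0,0,0]],[0.18,[10,-2,-14],[0,0,0]],[0.18,[14,-3,-14],[0,0,0]],[0.18,[14,-3,-14],[0,0,0]],[0.18,[14,-3,-14],[0,0,0]]]'

```text
time: 18.2
tcp_pos: [0.4611, 0.0974, 0.3823]
eef_rot: [[0.08, 0.997, -0.004], [0.997, -0.08, -0.0], [-0.0, -0.004, -1.0]]
ft_force: [-0.1, -0.5, -1.1]
finger_gap: 0.181
```

```bash
python3 plan.py -63 -114 70; python3 - <<'E'
from h import *
shot('top','top10.png'); shot('wrist','wrist10.png'); shot('side','side10.png')
a=cv2.imread('pics/top10.png')[130:380,135:455]; b=cv2.imread('pics/wrist10.png')
cv2.imwrite('pics/both10.png',np.hstack([cv2.resize(a,(400,312)),cv2.resize(b,(400,312))]))
cv2.imwrite('pics/well10.png',cv2.resize(cv2.imread('pics/top10.png')[200:370,340:450],None,fx=3.5,fy=3.5,interpolation=cv2.INTER_CUBIC))
E
```

```text
t 18.2 now tub [-91.6  22.1] tipz 209.3 F [-0.1 -0.5 -1.1] gap 0.1807630387289082
shift cm [-13.61   2.88  13.92] turn [-0.004  0.     0.002] q [  2.   7. -14.  69.   0.  97.]
```

View pics/both10.png

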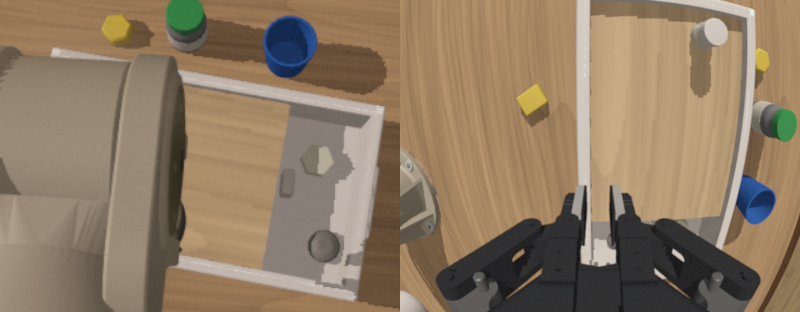

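View pics/well10.png

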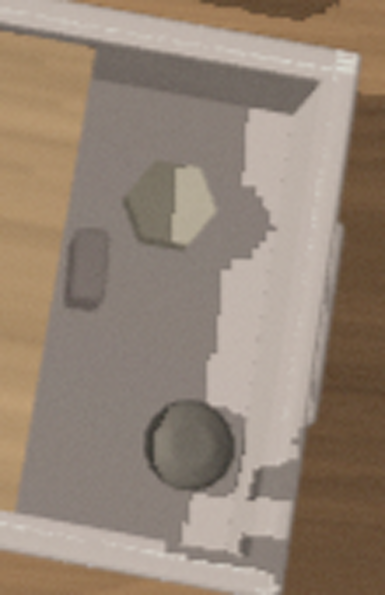

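View pics/side10.png

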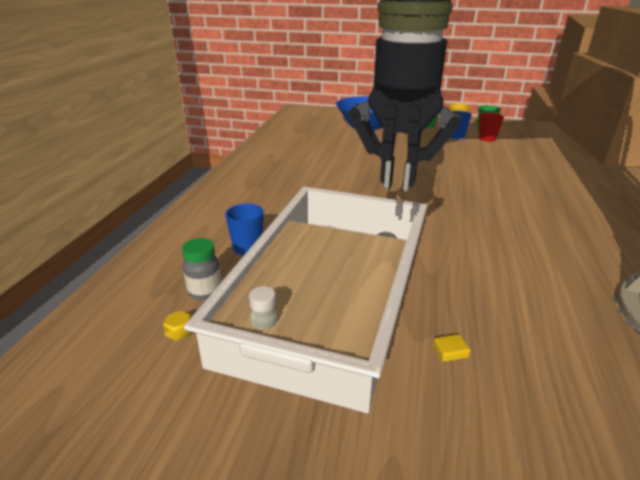

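All three stones are in the well: the crystal and pebble lie flat, and the slab stands on edge near the board wall. The board is clear apart from the vial. Next I'll check the numbers.

```bash
python3 - <<'E'
from meas import *
d=dict(np.load('pics/top10.npz'))
for n,q,z in [('slab zmid-top',(88,268),.042),('slab low',(88,268),.02),('cry',(170,205),.028),('peb',(190,444),.024)]:
    w=onz(d,340+q[0]/3.5,200+q[1]/3.5,z); print(n,(tub(w)*1e3).round(1))
a=cv2.imread('pics/side0.png');b=cv2.imread('pics/side10.png')
def cen(im,lo,hi,box):
    x0,y0,x1,y1=box; m=cv2.inRange(cv2.cvtColor(im,cv2.COLOR_BGR2HSV)[y0:y1,x0:x1],lo,hi); M=cv2.moments(m,True); return round(x0+M['m10']/M['m00'],1),round(y0+M['m01']/M['m00'],1)
for n,lo,hi,bx in [('cup',(105,100,20),(130,255,255),(215,195,275,260)),('jar',(50,100,20),(80,255,255),(170,230,225,300)),('vialcap',(0,0,150),(180,60,255),(245,285,280,310))]:
    print(n,cen(a,lo,hi,bx),cen(b,lo,hi,bx))
print(bot.sense()['ft_force'])
E
```

```text
slab zmid-top [   9.5 -109.2]
slab low [  13.  -110.4]
cry [  47.  -141.8]
peb [ -57.5 -168. ]
cup (244.3, 225.7) (244.3, 225.6)
jar (197.9, 250.2) (197.9, 250.2)
vialcap (261.1, 298.0) (261.2, 298.1)
[-0.65233489  0.38311224  0.14044653]
```

```bash
python3 -c "
from cell import bot
print(bot.close_job())"
```

```text
the job is handed in; nothing more can be done
None
```

All three stones are in the tub's open end, and I handed the job in at about 18 s of the 61 s allowed. I pushed them off the board's edge one at a time with the fingertips held about 4–6 mm above the board: first the crystal, then the slab, then the pebble. None was gripped or lifted.

| Stone | Tub x (mm) | Tub y (mm) | How it lies |
|---|---|---|---|
| crystal | 47 | -142 | flat on the floor |
| slab | about 10 | about -109 | on its edge, near the board wall |
| pebble | -58 | -168 | flat on the floor |

- **Limits:** these positions come from the last top view and lie within the required x and y ranges. I did not measure the heights directly, but all three rest on the well floor. Even the slab on edge should have its centre at roughly 25 mm, well under 55 mm.
- **Slab:** it is closest to a limit, about 14 mm beyond the board's edge. I left it there, as it looked settled.
- **Vial, jar and cup:** they shifted by no more than about 0.1 pixel between the first and last side views.
- **Robot:** the arm ended raised clear of everything. The wrist force was near zero, and the highest reading at the end of any move was about 2 N.

No check failed or disagreed.

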